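# Pin the hasp on the crumpet-ring drawer

### The arm

A 7-joint arm with a two-finger parallel gripper is mounted at the origin on the work surface. World frame = base frame: x ahead of the robot, y to its left, z up, the work surface at z = 0. Lengths are in m, angles in rad, forces in N, time in s.
With the tool pointing down it reaches from about 0.425 to 0.975 m from the base axis. Payload 16.7 kg.
Tool frame: the origin (TCP) lies midway between the tips of the shut fingers; the grasp point (between the pads) lies manip.grip_point_offset behind it (manip.grip_point_offset is the distance from the TCP to the grasp point, in m); z points along the fingers, y is the line along which they close (so a half turn about z gives the same grasp; the last joint's range is limited). The gripper opens to 85 mm and grips with 20 to 120 N. Pads are 22 mm wide; open, the fingers measure 114 mm over their backs; the gripper's body (76 mm by 85 mm) begins 54 mm behind the grasp point. The pads swing forward as they close: fully open they stand 13 mm farther back than shut.
Start: joints at [1.196, 0.426, 0.074, 1.606, -0.034, 1.111, -0.067], TCP at [0.15, -0.658, 0.231] pointing down, gripper open.
Joint ranges: [-2.85, 2.85], [-0.5, 2.14], [-1.23, 1.37], [0.21, 2.46], [-1.02, 4.16], [0.16, 2.05], [-2.73, 2.73]. Speed limits (rad/s): [1.89, 1.89, 2.39, 2.39, 3.01, 3.01, 3.01].

### API

Orientations are given as [roll, pitch, yaw] about the fixed x, y, z axes, in that order (R = Rz(yaw) Ry(pitch) Rx(roll)).
In Python, from station import manip, optics, ticket gives the robot as it stands. The module is installed in compiled form; this text tells all that it offers.
- The arm moves only by the shell command python3 -m handwheel 'ROWS' [FORCE]. ROWS is JSON, a list of rows, each a list of 5 numbers: the shift along the world's x, y, z in cm, then the turn about the world's z in rad, then the finger opening in cm, from 0 to 8.54. A call has 1 to 12 rows; each row is the pose to reach, as a shift and turn from the pose commanded when the call began; what a row does not reach only later rows make up. A row lasts 1/12 s, in which the tool goes at most 41.7 mm and 7.16 degrees, less where a joint would pass 70% of its speed; a pose out of reach is approached as far as the arm can. A call with a gripper value outside its range is refused whole. The fingers move at their own pace and stop on an object; FORCE is the grip in N (left out, the last holds). Time passes only in rows, so rows that repeat a pose let the fingers close. It gives the time, the measured TCP pose, the force, the opening and the grip force at its end, in the units of the state.
- manip.read_state(): the state, without advancing time (a new reading comes with each control period).
- optics.snapshot(name): name is "scene" or "top" or "wrist"; returns a dict with "frame" (384x512x3 uint8, blue, green, red), "fovy" (degrees; the focal length in pixels is half the picture's height over the tangent of half this angle, whatever the lens; pixels are square), "cx", "cy" (the principal point, pixels), "distortion" ([k1, k2, p1, p2, k3] as OpenCV has them; the pictures are not rectified), "R" (3x3) and "t" (3): a world point X has camera coordinates R X + t. Camera axes: x right, y down, z forward; pixel columns grow to the right and rows downward; lengths in m; the calibration is good to about 2 mm. A picture is of the moment at which its call begins. There is no depth.
- ticket.sign_off(): hands the job in; it is judged then, once.
The state is a dict: "time_s": time; "joints": joint angles; "dq": joint speeds; "effort": joint torques, N m; "tcp_pos": TCP position; "tcp_rot": TCP orientation; "force": force on the tool from outside, world axes, zero at the start; "ft_torque": the same for the moment, N m; "finger_gap": finger opening in m; "finger_force": force on a finger pad.
Only numpy, scipy, OpenCV 4.12 (cv2) and the standard library are available. Lean on these libraries where they do the work, as an engineer would, in place of code of your own. Each camera call takes 0.05 s, during which the arm holds its last target. There are 200 camera calls.

### The job

The crumpet rings are put away in the aluminium drawer case on the counter. Swing its steel hasp shut over the brass staple, flat along the case, then take the red-handled retaining pin out of its white block and drop it down through the staple's eye until its flange sits flat on the staple, and let go. Leave the dial thermometer standing in its own block.

Things in the scene. Friction and masses are not known exactly. Their poses are not given: they have to be found in the camera images.
- hasp (a joint): Hasp's vertical hinge, rad: 0 shut along the case, starts 0.7-1.3 open. In eye axes the hinge is at x -34.5, y -60 mm; the strap points to (sin q, cos q). Steel strap 146 long, 5 thick, 56-88 mm above the counter; slot for the staple 36-100 mm from the hinge, then a solid end with 12 mm rolled tip: push that shut from outside. Light friction, stays where left.
- eye (a point): Centre of the 26 mm square vertical eye in the brass staple, at its top face, 76 mm above the counter. Staple: level tongue 40 wide, 8 thick. x points out of the case, y along its face, z up. Case face at x -42, shut strap's outside at -32, tongue's end at +20 mm. Fixed case 150 deep, 300 wide, 90 mm high, hasp side away from the robot; on top a 19 mm high handle at x -147.
- pin_grip (a point): Retaining pin's grip point, on its axis in its upright red handle (24 mm diameter, 50 tall, top 21 mm above this point). Underside of its 46 mm steel flange is 34 mm below this point, then a 9 mm shaft, 50 long, tapered tip. About 90 g; stands loose in a hole in one of two fixed white blocks, 60 mm cubes. Seated in the eye, this point is 34 mm above eye.
- thermo_mid (a point): Middle of a dial thermometer's head: black, 46 mm diameter, 15 tall, white face, red needle; its thin stem stands in the other white block. Not to be used or moved.
Mind the look-alikes: they are no part of the job. Of the things that look like the part that bears pin_grip, the smallest one is meant.

How it is judged:
By the outcome, as a careful person would: the job done as asked, in the order asked, and still so for the second after the job is handed in, with the robot touching nothing.
It also fails if it takes over 54 s, if anything falls off the work surface, if the arm or the gripper's body presses on something with over 40 N, if the wrist force passes 120 N, or if a joint passes its speed limit or range.

## Working session

There is one attempt and no reset: what is moved stays moved. The work goes in short steps, Python scripts to look and compute and a shell command to move; the robot and the scene stay as the last step left them, time stands still between calls to the robot, and variables do not carry over. Pictures are saved under pics/ and viewed, at most 10 in all, crops included, and the job is handed in when it is done.

```bash
mkdir -p pics; cat > h.py <<'E'
import numpy as np, cv2
from station import manip, optics, ticket
def snap(n,f):
    s=optics.snapshot(n); cv2.imwrite('pics/'+f+'.png',s['frame']); np.save('pics/'+f+'.npy',s,allow_pickle=True); return s
def load(f): return np.load('pics/'+f+'.npy',allow_pickle=True).item()
def K(s):
    f=192/np.tan(np.radians(s['fovy'])/2); return np.array([[f,0,s['cx']],[0,f,s['cy']],[0,0,1.]])
def ray(s,u,v):
    p=cv2.undistortPoints(np.array([[[u,v]]],float),K(s),np.array(s['distortion'],float))[0,0]
    R=np.array(s['R']);t=np.array(s['t']); return -R.T@t, R.T@np.array([p[0],p[1],1])
def atz(s,u,v,z):
    c,d=ray(s,u,v); return c+d*(z-c[2])/d[2]
def tri(*obs):
    A=np.zeros((3,3));b=np.zeros(3);L=[]
    for s,u,v in obs:
        c,d=ray(s,u,v); d=d/np.linalg.norm(d);P=np.eye(3)-np.outer(d,d);A+=P;b+=P@c;L.append((P,c))
    x=np.linalg.solve(A,b); return x,[np.linalg.norm(P@(x-c)) for P,c in L]
def proj(s,X):
    return cv2.projectPoints(np.array(X,float).reshape(-1,3),cv2.Rodrigues(np.array(s['R'],float))[0],np.array(s['t'],float),K(s),np.array(s['distortion'],float))[0][:,0]
E
python3 - <<'E'
from h import *
a=snap('scene','s0');b=snap('top','t0')
im=[cv2.resize(x['frame'],(800,600),interpolation=cv2.INTER_CUBIC) for x in(a,b)]
cv2.imwrite('pics/s0b.png',im[0]);cv2.imwrite('pics/t0b.png',im[1])
st=manip.read_state();print(st['tcp_pos'],st['tcp_rot'],manip.grip_point_offset,st['force'],st['time_s'])
for s in(a,b):print(-np.array(s['R']).T@s['t'],s['fovy'])
E
```

```text
[ 0.15036343 -0.65765998  0.23071059] [-3.14045593e+00  9.20837072e-05  2.24817744e-01] 0.0187 [0.07941872 0.34843635 0.47081358] 0.1
[ 1.17207075 -0.0566278   1.23096216] 42.57361648452669
[ 0.27484442 -0.00808832  1.11015743] 56.38063326436596
```

View pics/s0b.png

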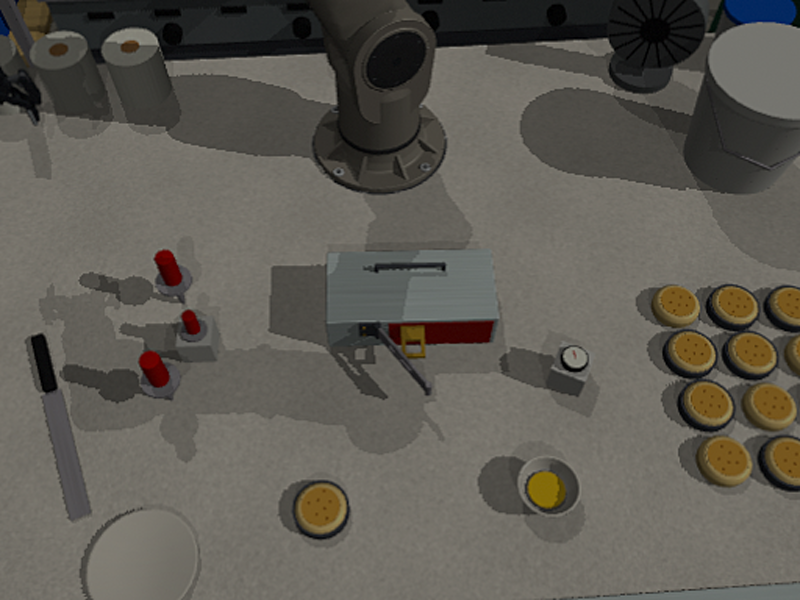

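View pics/t0b.png

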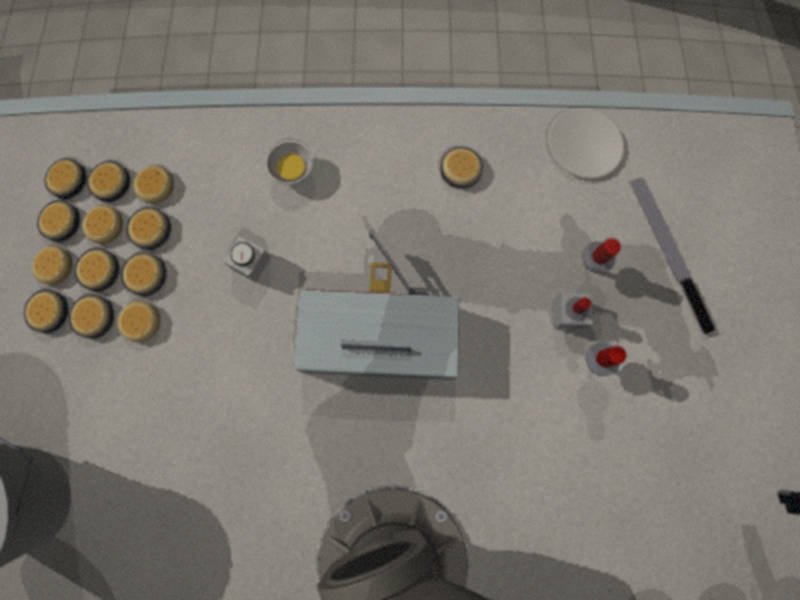

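Scene view: case in the middle, hasp open (hinge 370,328, tip 430,390), staple at (412,343). The small pin stands in a white block at (191,320) between two bigger look-alikes, with the thermometer at (573,358). I'll enlarge these next.

```bash
python3 - <<'E'
from h import *
a=load('s0')['frame'];b=load('t0')['frame']
def c(im,x,y,w=80,h=60,k=5): return cv2.resize(im[y:y+h,x:x+w],(400,300),interpolation=cv2.INTER_CUBIC)
cv2.imwrite('pics/c0.png',np.vstack([np.hstack([c(a,215,195),c(a,85,185)]),np.hstack([c(b,220,135),c(b,335,165)])]))
E
```

```text
(no output)
```

View pics/c0.png

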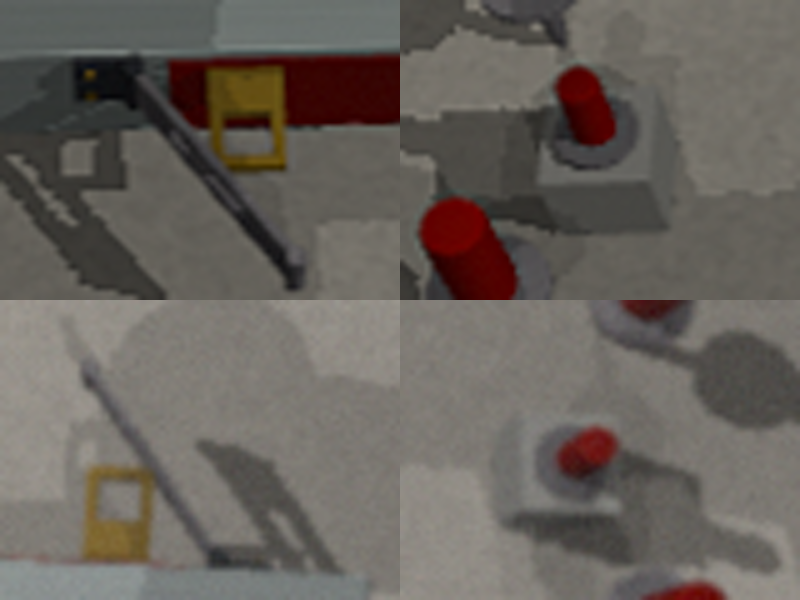

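```bash
python3 - <<'E'
from h import *
a=load('s0');b=load('t0')
A=lambda x,y,X,Y:(a,X+(x+.5)/5-.5,Y+(y+.5)/5-.5)
B=lambda x,y,X,Y:(b,X+(x+.5)/5-.5,Y+(y+.5)/5-.5)
f=lambda o,z:atz(*o,z)[:2].round(4)
q=lambda s,x,y:(s,(x+.5)*.64-.5,(y+.5)*.64-.5)
st=lambda x,y:A(x,y,215,195); sp=lambda x,y:A(x-400,y,85,185)
tt=lambda x,y:B(x,y-300,220,135); tp=lambda x,y:B(x-400,y-300,335,165)
print('tongue end scene',f(st(213,160),.076),f(st(286,160),.076),'back',f(st(208,68),.076),f(st(284,68),.076))
print('tongue end top',f(tt(88,467),.076),f(tt(153,469),.076),'hole',f(tt(120.5,498),.076))
print('case edge top',f(q(b,300,291),.09),f(q(b,458,297),.09),'near',f(q(b,296,372),.09),f(q(b,457,376),.09))
print('case edge scene',f(q(a,328,320),.09),f(q(a,497,318),.09), 'near',f(q(a,328,252),.09),f(q(a,491,250),.09))
print('pin top',f(sp(579,80),.115),f(tp(600,443),.115),tri(sp(579,80),tp(600,443)))
print('flange',f(sp(597,128),.064),f(tp(573,462),.064),tri(sp(597,128),tp(573,462)))
print('hasp tip',f(st(293,255),.088),f(tt(90,370),.088),tri(st(293,255),tt(90,370)))
print('thermo',f(q(a,574,357),.1),f(q(b,242,254),.1),tri(q(a,574,357),q(b,242,254)))
E
```

```text
tongue end scene [0.5605 0.0069] [0.5633 0.0455] back [0.5042 0.0087] [0.5071 0.0497]
tongue end top [0.5647 0.0405] [0.5635 0.0016] hole [0.5455 0.0209]
case edge top [0.5058 0.1722] [ 0.4949 -0.1235] near [0.3545 0.174 ] [ 0.3482 -0.1188]
case edge scene [ 0.4923 -0.1159] [0.509  0.1746] near [ 0.3486 -0.1118] [0.3654 0.1843]
pin top [ 0.4781 -0.3498] [ 0.4803 -0.3564] (array([ 0.47960891, -0.35192462,  0.11882775]), [np.float64(0.0030006339779273337), np.float64(0.00300063397792744)])
flange [ 0.4779 -0.3514] [ 0.4791 -0.3568] (array([ 0.47872849, -0.35332547,  0.06651356]), [np.float64(0.00249671398412038), np.float64(0.0024967139841203857)])
hasp tip [0.6246 0.0428] [0.6217 0.0395] (array([0.62297166, 0.04135752, 0.08461946]), [np.float64(0.001706031932571392), np.float64(0.0017060319325713912)])
thermo [0.5982 0.2885] [0.5752 0.2842] (array([0.5839198 , 0.29488519, 0.07136407]), [np.float64(0.0022856850008956655), np.float64(0.0022856850008956217)])
```

Staple eye is at about (0.543, 0.024), case yaw about -0.047, hasp q about 0.95 and pin about (0.479, -0.353). The two cameras disagree by roughly 5 mm in y, so I'll refine with the wrist camera over the pin and then the staple.

```bash
python3 -m handwheel '[[33,30,2,-0.27,8.5],[33,30,2,-0.27,8.5],[33,30,2,-0.27,8.5],[33,30,2,-0.27,8.5],[33,30,2,-0.27,8.5],[33,30,2,-0.27,8.5],[33,30,2,-0.27,8.5],[33,30,2,-0.27,8.5],[33,30,2,-0.27,8.5],[33,30,2,-0.27,8.5],[33,30,2,-0.27,8.5],[33,30,2,-0.27,8.5]]' 30
python3 -m handwheel '[[0,0,0,0,8.5],[0,0,0,0,8.5],[0,0,0,0,8.5]]'
python3 - <<'E'
from h import *
snap('wrist','w1')
E
python3 -m handwheel '[[16,28,0,0,0],[16,28,0,0,0],[16,28,0,0,0],[16,28,0,0,0],[16,28,0,0,0],[16,28,0,0,0],[16,28,0,0,0],[16,28,0,0,0],[16,28,0,0,0],[16,28,0,0,0],[16,28,0,0,0]]'
python3 - <<'E'
from h import *
snap('wrist','w2')
for n in('w1','w2'):
    s=load(n);print(-np.array(s['R']).T@s['t'])
a,b=[cv2.resize(load(n)['frame'],(400,300),interpolation=cv2.INTER_AREA) for n in('w1','w2')]
cv2.imwrite('pics/w12.png',np.hstack([a,b]))
E
```

```text
time_s: 1.1
tcp_pos: [0.4859, -0.3517, 0.2513]
tcp_rot: [-3.139, -0.002, -0.037]
force: [-0.9, -0.1, 0.0]
finger_gap: 0.0851
finger_force: 0.0
time_s: 1.35
tcp_pos: [0.4794, -0.3589, 0.2511]
tcp_rot: [3.141, 0.001, -0.047]
force: [-0.6, -0.8, 0.1]
finger_gap: 0.085
finger_force: 0.0
time_s: 2.32
tcp_pos: [0.64, -0.0795, 0.2511]
tcp_rot: [3.141, 0.001, -0.047]
force: [-0.3, -0.7, -0.2]
finger_gap: 0.0001
finger_force: 0.0
[ 0.5573429  -0.36147359  0.39396418]
[ 0.71795864 -0.08186113  0.39395452]
```

View pics/w12.png

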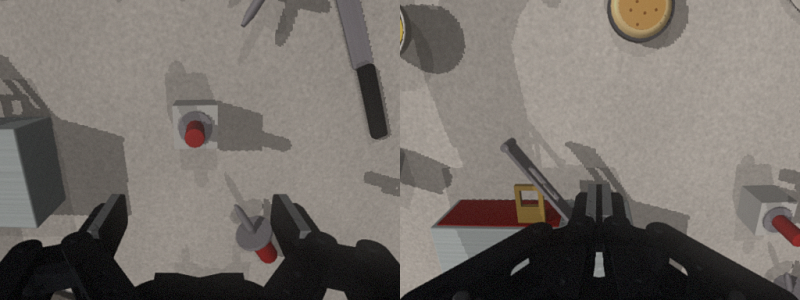

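Left (w1): the pin's flange is near (195,125) and its handle near (195,138). Right (w2): the staple is at (530,200) and the hasp tip at (508,145). Enlarging both.

```bash
python3 - <<'E'
from h import *
a=load('w1')['frame'];b=load('w2')['frame']
def c(im,x,y): return cv2.resize(im[y:y+100,x:x+80],(400,500),interpolation=cv2.INTER_CUBIC)
cv2.imwrite('pics/c1.png',np.hstack([c(a,210,115),c(b,120,170)]))
E
```

```text
(no output)
```

View pics/c1.png

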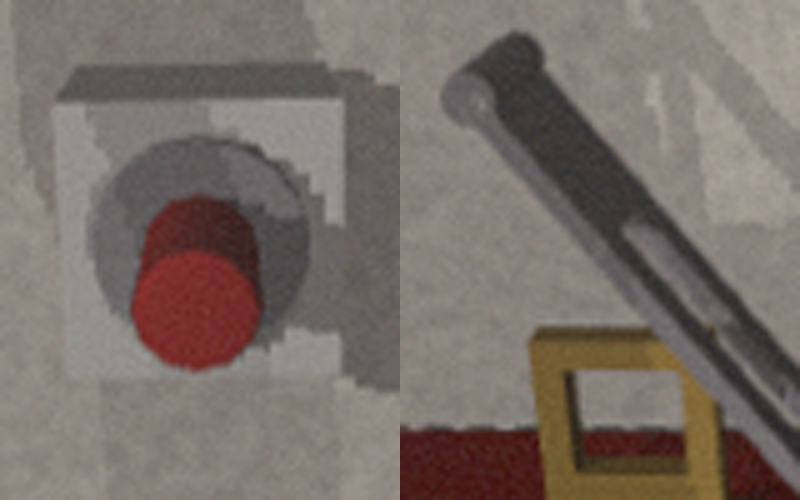

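```bash
python3 - <<'E'
from h import *
a=load('w1');b=load('w2')
P=lambda x,y,z:atz(a,210+(x+.5)/5-.5,115+(y+.5)/5-.5,z)[:2].round(4)
E=lambda x,y,z:atz(b,120+(x-400+.5)/5-.5,170+(y+.5)/5-.5,z)[:2].round(4)
print('pin top',P(197,310,.115),'flange',P(200,240,.064))
print('block',P(55,103,.06),P(342,100,.06),P(65,377,.06),P(342,377,.06))
h=[E(565,371,.076),E(684,371,.076),E(572,472,.076),E(688,472,.076)];print('hole',h,np.mean(h,0))
print('tongue end left',E(533,341,.076),'tip',E(467,97,.088),E(522,35,.056))
E
```

```text
pin top [ 0.479  -0.3528] flange [ 0.4798 -0.3526]
block [ 0.5092 -0.3242] [ 0.507  -0.3833] [ 0.4499 -0.3217] [ 0.447  -0.3817]
hole [array([0.5572, 0.0379]), array([0.5561, 0.0115]), array([0.5319, 0.0401]), array([0.5309, 0.0138])] [0.544025 0.025825]
tongue end left [0.5648 0.0439] tip [0.6248 0.0442] [0.6286 0.0429]
```

```bash
python3 - <<'E'
from h import *
eye=np.array([.5440,.0255]);th=-.047;R=np.array([[np.cos(th),-np.sin(th)],[np.sin(th),np.cos(th)]])
def pos(q,m,r=128):
    s,c=np.sin(q),np.cos(q);d=6+11*c+14.5*s+m
    return eye+R@(np.array([-34.5,-60])+r*np.array([s,c])+d*np.array([c,-s]))/1000
p0=np.array(manip.read_state()['tcp_pos'][:2]);s=pos(.95,18);print('start shift',(s-p0)*100)
for q in np.arange(.9,-.01,-.1):print(round(q,2),((pos(q,0)-s)*100).round(1))
print(((pos(0,-3)-s)*100).round(1))
E
```

```text
start shift [-0.27981493  8.11660236]
0.9 [-1.2  2.1]
0.8 [-1.9  3.3]
0.7 [-2.6  4.4]
0.6 [-3.5  5.4]
0.5 [-4.5  6.4]
0.4 [-5.5  7.2]
0.3 [-6.7  7.9]
0.2 [-8.   8.5]
0.1 [-9.3  9. ]
0.0 [-10.7   9.3]
[-11.    9.3]
```

```bash
python3 -m handwheel '[[-0.3,8.1,0,0,0],[-0.3,8.1,0,0,0],[-0.3,8.1,0,0,0],[-0.3,8.1,-4,0,0],[-0.3,8.1,-8,0,0],[-0.3,8.1,-12,0,0],[-0.3,8.1,-16,0,0],[-0.3,8.1,-18.7,0,0],[-0.3,8.1,-18.7,0,0],[-0.3,8.1,-18.7,0,0]]'
python3 -m handwheel '[[-1.2,2.1,0,0,0],[-1.9,3.3,0,0,0],[-2.6,4.4,0,0,0],[-3.5,5.4,0,0,0],[-4.5,6.4,0,0,0],[-5.5,7.2,0,0,0],[-6.7,7.9,0,0,0],[-8,8.5,0,0,0],[-9,9,0,0,0],[-9.5,9.1,0,0,0],[-10,9.2,0,0,0],[-10,9.2,0,0,0]]'
python3 - <<'E'
from h import *
s=snap('scene','s2');print(manip.read_state()['force'])
cv2.imwrite('pics/s2c.png',cv2.resize(s['frame'][160:280,190:350],(800,600),interpolation=cv2.INTER_CUBIC))
E
```

```text
time_s: 3.2
tcp_pos: [0.6368, 0.0015, 0.0639]
tcp_rot: [3.141, 0.002, -0.047]
force: [0.2, 0.4, 1.5]
finger_gap: -0.0
finger_force: 0.0
time_s: 4.2
tcp_pos: [0.5365, 0.0953, 0.0644]
tcp_rot: [-3.141, 0.0, -0.045]
force: [0.9, -0.1, 0.0]
finger_gap: -0.0
finger_force: 0.0
[ 1.00269692 -0.93038232 -0.02883932]
```

View pics/s2c.png

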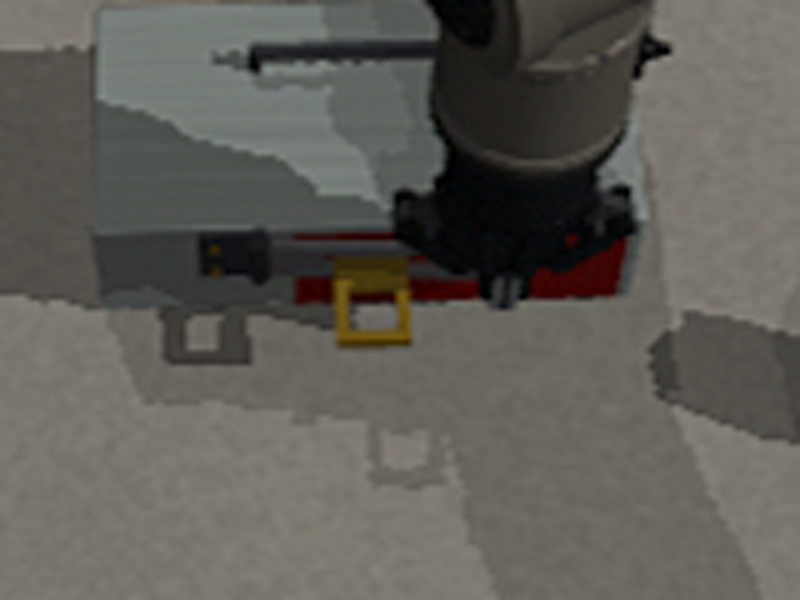

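The hasp is nearly shut, with the strap over the staple at about (340,260) and the fingers on the tip. I'll press on in small steps and watch the force.

```bash
python3 -m handwheel '[[-0.3,0,0,0,0],[-0.5,0,0,0,0],[-0.7,0,0,0,0],[-0.7,0,0,0,0]]'
python3 -m handwheel '[[-0.2,0,0,0,0],[-0.3,0,0,0,0],[-0.3,0,0,0,0]]'
```

```text
time_s: 4.58
tcp_pos: [0.5302, 0.0949, 0.0642]
tcp_rot: [-3.142, 0.0, -0.045]
force: [0.3, 0.2, -0.3]
finger_gap: 0.0001
finger_force: 0.0
time_s: 4.83
tcp_pos: [0.5283, 0.0947, 0.0646]
tcp_rot: [-3.141, -0.002, -0.046]
force: [4.6, -2.4, 0.0]
finger_gap: -0.0001
finger_force: 2.3
```

```bash
python3 -m handwheel '[[-0.2,0,0,0,0],[-0.4,0,0,0,0],[-0.4,0,0,0,0]]'
```

```text
time_s: 5.08
tcp_pos: [0.5269, 0.0942, 0.0653]
tcp_rot: [-3.141, -0.007, -0.047]
force: [18.6, -5.6, -6.2]
finger_gap: 0.0001
finger_force: 10.5
```

```bash
python3 -m handwheel '[[1,0,0,0,0],[4,0,0,0,0],[5,0,3,0,0],[5,0,7,0,0],[5,0,11,0,0],[5,0,15,0,0],[7,-4,18.5,0,0],[9.5,-7,18.5,0,8.5],[9.5,-7,18.5,0,8.5],[9.5,-7,18.5,0,8.5],[9.5,-7,18.5,0,8.5]]'
python3 - <<'E'
from h import *
s=snap('wrist','w3');print(manip.read_state()['tcp_pos'])
p=proj(s,[.544,.0255,.076])[0].astype(int);print(p)
x,y=max(p[0]-50,0),max(p[1]-60,0);print(x,y)
cv2.imwrite('pics/w3c.png',cv2.resize(s['frame'][y:y+120,x:x+160],(800,600),interpolation=cv2.INTER_CUBIC))
E
```

```text
time_s: 6.0
tcp_pos: [0.6184, 0.0245, 0.2488]
tcp_rot: [-3.141, 0.001, -0.047]
force: [-0.3, 0.3, -0.0]
finger_gap: 0.0481
finger_force: 0.0
[0.61802213 0.02535931 0.24862491]
[257 233]
207 173
```

View pics/w3c.png

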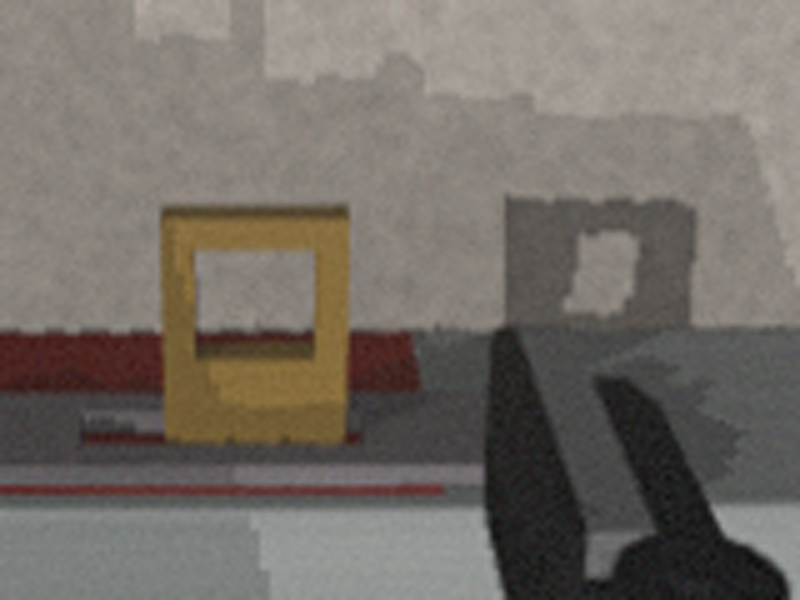

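```bash
python3 - <<'E'
from h import *
s=load('w3')
h=np.array([atz(s,207+(x+.5)/5-.5,173+(y+.5)/5-.5,.076)[:2] for x,y in((195,250),(315,250),(195,357),(315,357))]);print(h.round(4),h.mean(0))
e=[atz(s,207+(x+.5)/5-.5,173+(y+.5)/5-.5,.088)[:2].round(4) for x,y in((5,466),(480,466))];print('strap',e)
print((np.array([.4793,-.3527,.25])-manip.read_state()['tcp_pos'])*100)
E
```

```text
[[0.5573 0.038 ]
 [0.5561 0.0126]
 [0.5321 0.0394]
 [0.5308 0.0134]] [0.54408029 0.02587315]
strap [array([0.5141, 0.081 ]), array([ 0.5093, -0.0208])]
[-13.87221327 -37.80593091   0.13750885]
```

The strap runs parallel to the case (slope 0.047), so the hasp is shut, and the eye is confirmed at (0.5441, 0.0258). Now the pin.

```bash
python3 -m handwheel '[[-13.9,-37.8,0,0,8.5],[-13.9,-37.8,0,0,8.5],[-13.9,-37.8,0,0,8.5],[-13.9,-37.8,0,0,8.5],[-13.9,-37.8,0,0,8.5],[-13.9,-37.8,0,0,8.5],[-13.9,-37.8,0,0,8.5],[-13.9,-37.8,0,0,8.5],[-13.9,-37.8,0,0,8.5],[-13.9,-37.8,0,0,8.5],[-13.9,-37.8,0,0,8.5],[-13.9,-37.8,0,0,8.5]]' 40
python3 -m handwheel '[[0,0,0,0,8.5],[0,0,0,0,8.5]]'
```

```text
time_s: 7.05
tcp_pos: [0.4787, -0.3534, 0.2487]
tcp_rot: [-3.141, 0.001, -0.047]
force: [0.7, 1.0, 0.3]
finger_gap: 0.0848
finger_force: 0.0
time_s: 7.22
tcp_pos: [0.4802, -0.3511, 0.249]
tcp_rot: [-3.141, 0.0, -0.043]
force: [0.4, -0.6, 0.4]
finger_gap: 0.0848
finger_force: 0.0
```

```bash
python3 -m handwheel '[[0,0,-4,0,8.5],[0,0,-8,0,8.5],[0,0,-11,0,8.5],[0,0,-14,0,8.5],[0,0,-16,0,8.5],[0,0,-17.3,0,8.5],[0,0,-17.3,0,8.5]]' 40
python3 -m handwheel '[[0,0,0,0,0],[0,0,0,0,0],[0,0,0,0,0],[0,0,0,0,0],[0,0,0,0,0],[0,0,0,0,0],[0,0,0,0,0],[0,0,0,0,0]]' 40
python3 -m handwheel '[[0,0,1,0,0],[0,0,2,0,0],[0,0,4,0,0],[0,0,6,0,0],[0,0,8,0,0],[0,0,10,0,0],[0,0,12,0,0],[0,0,12,0,0]]'
python3 - <<'E'
from h import *
a=snap('wrist','w4');s=snap('scene','s4')
print(manip.read_state()['tcp_pos'])
t=np.array(manip.read_state()['tcp_pos']);p=proj(a,t+[0,0,-.03])[0].astype(int);q=proj(s,t)[0].astype(int);print(p,q)
f=lambda im,p:(max(p[0]-60,0),max(min(p[1]-60,234),0))
o=[f(0,p),f(0,q)];print(o)
cv2.imwrite('pics/c4.png',np.hstack([cv2.resize(i['frame'][y:y+150,x:x+100],(400,600),interpolation=cv2.INTER_CUBIC) for i,(x,y) in zip((a,s),o)]))
E
```

```text
time_s: 7.8
tcp_pos: [0.4789, -0.351, 0.0739]
tcp_rot: [-3.139, 0.003, -0.043]
force: [-0.3, 0.8, 0.1]
finger_gap: 0.0851
finger_force: 0.0
time_s: 8.47
tcp_pos: [0.4799, -0.3532, 0.0773]
tcp_rot: [3.141, -0.001, -0.045]
force: [-1.9, 2.0, 8.8]
finger_gap: 0.0233
finger_force: 38.7
time_s: 9.13
tcp_pos: [0.4809, -0.3541, 0.2014]
tcp_rot: [3.139, -0.005, -0.046]
force: [1.1, -0.7, -1.1]
finger_gap: 0.0229
finger_force: 39.3
[ 0.47977532 -0.35324605  0.1978678 ]
[255 224] [111 184]
[(np.int64(195), np.int64(164)), (np.int64(51), np.int64(124))]
```

View pics/c4.png

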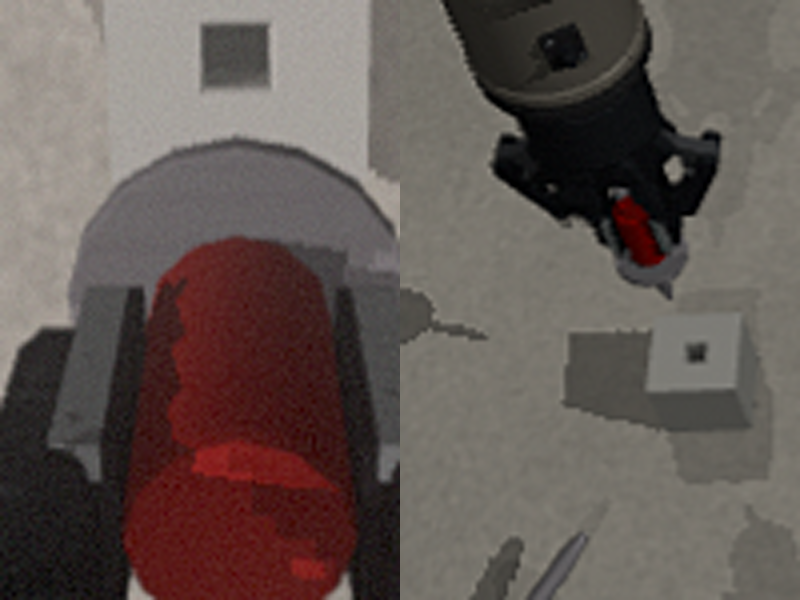

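The pin came out cleanly and is upright in the grip, and its block is empty. Moving it over the eye.

```bash
python3 -m handwheel '[[0,0,3,0,0],[2,8,3,0,0],[6.5,37.8,3,0,0],[6.5,37.8,3,0,0],[6.5,37.8,3,0,0],[6.5,37.8,3,0,0],[6.5,37.8,3,0,0],[6.5,37.8,3,0,0],[6.5,37.8,3,0,0],[6.5,37.8,3,0,0],[6.5,37.8,3,0,0],[6.5,37.8,3,0,0]]'
python3 -m handwheel '[[0,0,-3,0,0],[0,0,-5,0,0],[0,0,-5,0,0],[0,0,-5,0,0]]'
python3 - <<'E'
from h import *
p=[]
for i in range(5):
    s=snap('scene','s5'); p.append(manip.read_state()['tcp_pos'])
print(np.mean(p,0))
t=np.mean(p,0);q=proj(s,t)[0].astype(int);x,y=q[0]-60,q[1]-50
cv2.imwrite('pics/c5.png',cv2.resize(s['frame'][y:y+90,x:x+120],(800,600),interpolation=cv2.INTER_CUBIC))
E
```

```text
time_s: 10.23
tcp_pos: [0.5442, 0.029, 0.2257]
tcp_rot: [-3.14, 0.001, -0.04]
force: [0.3, -0.8, -1.0]
finger_gap: 0.0233
finger_force: 39.6
time_s: 10.57
tcp_pos: [0.5436, 0.0241, 0.1756]
tcp_rot: [3.141, 0.003, -0.046]
force: [0.5, 0.7, -0.3]
finger_gap: 0.0229
finger_force: 39.6
[0.54491287 0.02463196 0.17734151]
```

View pics/c5.png

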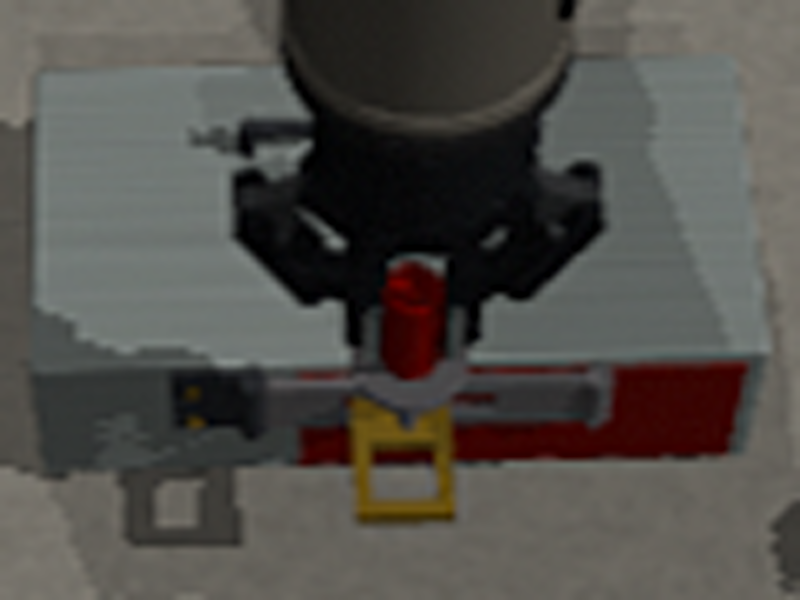

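The strap lies flat along the case with the pin above the staple: tip at (405,425), staple centred at about x=405. Lowering it.

```bash
python3 -m handwheel '[[0,0,-2,0,0],[0,0,-4,0,0],[0,0,-5.5,0,0],[0,0,-6,0,0],[0,0,-6,0,0]]'
python3 -m handwheel '[[0,0,-1,0,0],[0,0,-1.6,0,0],[0,0,-2.1,0,0],[0,0,-2.1,0,0],[0,0,-2.1,0,0]]'
```

```text
time_s: 11.23
tcp_pos: [0.5441, 0.0249, 0.1159]
tcp_rot: [3.141, 0.001, -0.045]
force: [-0.5, -0.8, -1.0]
finger_gap: 0.023
finger_force: 39.6
time_s: 11.65
tcp_pos: [0.5444, 0.025, 0.0952]
tcp_rot: [-3.142, 0.0, -0.045]
force: [-0.4, -0.5, -1.5]
finger_gap: 0.0234
finger_force: 39.6
```

```bash
python3 -m handwheel '[[0,0,-0.1,0,0],[0,0,-0.2,0,0],[0,0,-0.2,0,0]]'
python3 -m handwheel '[[0,0,-0.1,0,0],[0,0,-0.2,0,0],[0,0,-0.2,0,0]]'
```

```text
time_s: 11.9
tcp_pos: [0.5445, 0.025, 0.0934]
tcp_rot: [-3.142, -0.0, -0.045]
force: [-0.2, 0.5, -1.3]
finger_gap: 0.0231
finger_force: 39.6
time_s: 12.15
tcp_pos: [0.5447, 0.025, 0.0932]
tcp_rot: [3.141, -0.001, -0.045]
force: [-12.8, -1.3, 33.6]
finger_gap: 0.0229
finger_force: 43.1
```

Contact felt, so the flange is on the staple. Easing off, opening slowly and lifting away.

```bash
python3 -m handwheel '[[0,0,0.1,0,0],[0,0,0.15,0,0],[0,0,0.15,0,4],[0,0,0.15,0,8.5],[0,0,0.15,0,8.5],[0,0,0.15,0,8.5],[0,0,0.15,0,8.5],[0,0,0.15,0,8.5],[0,0,0.15,0,8.5],[0,0,0.15,0,8.5]]'
python3 -m handwheel '[[0,0,1,0,8.5],[0,0,3,0,8.5],[0,0,7,0,8.5],[0,0,11,0,8.5],[0,0,14,0,8.5],[-4,-6,16,0,8.5],[-8,-10,16,0,8.5],[-8,-14,16,0,8.5],[-8,-18,16,0,8.5],[-8,-18,16,0,8.5],[-8,-18,16,0,8.5]]'
python3 - <<'E'
from h import *
s=snap('scene','s6');t=snap('top','t6')
p=proj(s,[.544,.0255,.1])[0].astype(int);q=proj(t,[.544,.0255,.1])[0].astype(int)
c=lambda s,p:cv2.resize(s['frame'][p[1]-60:p[1]+60,p[0]-40:p[0]+40],(400,600),interpolation=cv2.INTER_CUBIC)
print(p,q,[tri((s,p[0],p[1]))for _ in()]);cv2.imwrite('pics/c6.png',np.hstack([c(s,p),c(t,q)]))
for n,i,p in(('seated top',s,0),('',t,0)):print(n,(proj(i,[[.544,.0258,.131],[.544,.0258,.08]])))
E
```

```text
time_s: 12.98
tcp_pos: [0.5444, 0.025, 0.0928]
tcp_rot: [-3.142, -0.0, -0.045]
force: [0.7, -0.6, 1.1]
finger_gap: 0.0847
finger_force: 0.0
time_s: 13.9
tcp_pos: [0.4624, -0.1618, 0.2541]
tcp_rot: [3.14, -0.001, -0.053]
force: [0.2, -0.2, -1.1]
finger_gap: 0.0846
finger_force: 0.0
[263 216] [241 172] []
seated top [[264.2933689  210.40542156]
 [263.80995741 219.96332114]]
 [[241.45250565 169.79572495]
 [242.00132074 174.35070398]]
```

View pics/c6.png

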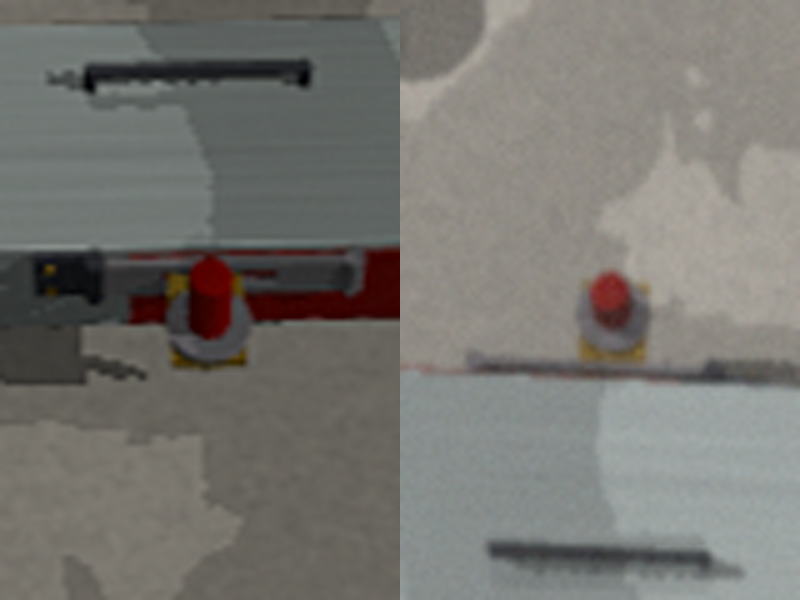

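Both views show the pin upright with its flange flat on the staple (handle top at (211,268), as predicted for a seated pin), and the hasp shut along the case. The gripper is clear.

```bash
python3 -m handwheel '[[0,0,0,0,8.5],[0,0,0,0,8.5],[0,0,0,0,8.5],[0,0,0,0,8.5]]' && python3 -c "
from station import ticket
print(ticket.sign_off())"
```

```text
time_s: 14.33
tcp_pos: [0.4647, -0.1541, 0.2528]
tcp_rot: [-3.141, 0.0, -0.044]
force: [-0.5, 0.3, -0.8]
finger_gap: 0.085
finger_force: 0.0
the job is handed in; nothing more can be done
None
```

The hasp is shut flat along the case, the small red-handled pin sits upright with its flange on the staple, the thermometer was not touched, and the job was handed in at 14.3 s.

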